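Swing the bench lamp over the crowned pot

ROBOT

A 7-joint arm with a two-finger parallel gripper is mounted at the origin on the work surface. World frame = base frame: x ahead of the robot, y to its left, z up, the work surface at z = 0. Lengths are in mm, angles in rad, forces in N, time in s.
With the tool pointing down it reaches from about 350 to 775 mm from the base axis. Payload 3.1 kg.
Tool frame: the origin (TCP) lies midway between the tips of the shut fingers; the grasp point (between the pads) lies 19 mm behind it; z points along the fingers, y is the line along which they close (so a half turn about z gives the same grasp; the last joint's range is limited). The gripper opens to 85 mm and grips with 20 to 120 N. Pads are 22 mm wide; open, the fingers measure 114 mm over their backs; the gripper's body (76 mm by 85 mm) begins 54 mm behind the grasp point. The pads swing forward as they close: fully open they stand 13 mm farther back than shut.
Start: joints at [1.111, 0.311, 0.014, 1.512, -0.004, 1.319, -0.027], TCP at [223.196, -502.694, 231.304] pointing down, gripper open.
Joint ranges: [-2.7, 2.7], [-0.3, 1.91], [-1.27, 1.3], [0.12, 2.57], [-1.44, 4.58], [0.2, 2.03], [-3.05, 3.05]. Speed limits (rad/s): [2.79, 2.79, 3.14, 3.14, 3.14, 3.14, 3.14].

INTERFACE

Orientations are given as a 3x3 rotation matrix whose columns are the frame's x, y, z axes.
In Python, from bench import get_obs, read_camera, close_job gives the robot as it stands. The module is installed in compiled form; this text tells all that it offers.
- The arm moves only by the tool arm_command, never from a script. Its argument "moves" is a list of rows, each an object of numbers: "tx", "ty", "tz": the shift along the tool's x, y, z in mm; "twist": the turn about the tool's z in rad; "fingers": the opening, from 0 (shut) to 1 (fully open). In form: [{"tx": .., "ty": .., "tz": .., "twist": .., "fingers": ..}, ...]. A call has 1 to 12 rows; each row shifts and turns the commanded pose from where the row before left it, along the tool's axes as they then stand; what a row does not reach is not made up. A row lasts 1/12 s, in which the tool goes at most 41.7 mm and 7.16 degrees, less where a joint would pass 70% of its speed; a pose out of reach is approached as far as the arm can. A call is refused whole if a number of a shift passes 41.7 or a number of a turn 0.125, either way. A call with a gripper value outside its range is refused whole. The fingers move at their own pace and stop on an object; "squeeze" is the grip in N (left out, the last holds). Time passes only in rows, so rows that do not move let the fingers close. It gives the time, the measured TCP pose, the force, the opening and the grip force at its end, in the units of the state.
- get_obs(): the state, without advancing time (a new reading comes with each control period).
- read_camera(name): name is "side" or "top"; returns a dict with "frame" (480x640x3 uint8, red, green, blue), "fx", "fy", "cx", "cy" (pixels), "dist_coeffs" ([k1, k2, p1, p2, k3] as OpenCV has them; the pictures are not rectified), "pose" (4x4, takes a point from camera to world coordinates). Camera axes: x right, y up, looking along -z (the intrinsics and any distortion apply to the point x, -y, -z); pixel columns grow to the right and rows downward; lengths in mm; the calibration is good to about 2 mm. A picture is of the moment at which its call begins. There is no depth.
- close_job(): hands the job in; it is judged then, once.
The state is a dict: "time_s": time; "q": joint angles; "qvel": joint speeds; "joint_efforts": joint torques, N m; "position": TCP position; "eef_rot": TCP orientation; "contact_force": force on the tool from outside, world axes, zero at the start; "wrist_torque": the same for the moment, N m; "grip_width": finger opening in mm; "finger_force": force on a finger pad.
Only numpy, scipy, OpenCV 4.12 (cv2) and the standard library are available. Lean on these libraries where they do the work, as an engineer would, in place of code of your own. Each camera call takes 0.05 s, during which the arm holds its last target. There are 200 camera calls.

TASK

Three unglazed pieces stand round the bench lamp. Swing the lamp's arm round on its post, by the knob on top of the lamp head, until the head hangs centred over the tall pot with the toothed crown rim, and leave it standing still there. Leave the pots where they stand.

Things in the scene. Friction and masses are not known exactly. Their poses are not given: they have to be found in the camera images.
- lamp_arm: Level lamp arm (16 mm tube) turning 66 deg either way on a fixed upright post 22 mm thick, 280 mm high. Origin on the hinge axis, 228 mm above the table; z up. The arm runs 270 mm along its own -x to the centre of the head, a metal disc 84 mm across, underside 210 mm and top 240 mm above the table. Swings with 1 to 2 N at the head, no spring; stays where left.
- lamp_grip (a point): Point on the knob of the lamp head: upright black round knob, 22 mm thick, 48 mm high, in the middle of the head's top. The point lies on the knob's axis, 30 mm above the head's top, 18 mm below the knob's top, 270 mm above the table, plumb above the head's centre; it moves on a level circle of 270 mm radius about the hinge. The knob may turn between the fingers.
- crown_pot: The piece to be lit: tall straight round pot of bare white clay, 76 mm across, 122 mm high, with a rim of 12 pointed teeth and a nose on its side (own -x). Open at the top, 0.4 kg, loose. Origin: centre of its underside, on the table; z up. It stands within about 8 mm of the circle on which the head's centre moves.
- mug: Bystander: white clay mug with one side handle, 76 mm across, 90 mm high, smooth rim, loose. Origin: centre of its underside.
- bowl: Bystander: low white clay bowl, 100 mm across, 55 mm high, loose. Origin: centre of its underside.

How it is judged:
By the outcome, as a careful person would: the job done as asked, in the order asked, and still so for the second after the job is handed in, with the robot touching nothing.
It also fails if it takes over 38 s, if anything falls off the work surface, if the arm or the gripper's body presses on something with over 40 N, if the wrist force passes 120 N, or if a joint passes its speed limit or range.

## Working session

There is one attempt and no reset: what is moved stays moved. The work goes in short steps, Python scripts to look and compute and a tool call to move; the robot and the scene stay as the last step left them, time stands still between calls to the robot, and variables do not carry over. Pictures are saved under pics/ and viewed, at most 10 in all, crops included, and the job is handed in when it is done.

Besides the shell and the picture viewer there is one more tool, called after "Request:" in YAML: its name, and indented under it one key for each argument. arm_command: Moves the arm, as the interface text tells. Its arguments: {"type":"object","properties":{"moves":{"type":"array"},"squeeze":{"type":"number"}},"required":["moves"]}

```bash
mkdir -p pics; cat > h.py <<'E'
import numpy as np, cv2
from bench import get_obs, read_camera
def snap(n,f):
    c=read_camera(n); cv2.imwrite('pics/'+f,c['frame'][:,:,::-1]); return c
def K(c): return np.array([[c['fx'],0,c['cx']],[0,c['fy'],c['cy']],[0,0,1.]]),np.array(c['dist_coeffs'],float)
def ray(c,uv):
    k,d=K(c); p=cv2.undistortPoints(np.array([[uv]],float),k,d)[0,0]
    T=np.array(c['pose']); return T[:3,3],T[:3,:3]@np.array([p[0],-p[1],-1.])
def atz(c,uv,z):
    o,r=ray(c,uv); return o+r*(z-o[2])/r[2]
def proj(c,P):
    k,d=K(c);T=np.array(c['pose']); q=(np.atleast_2d(P)-T[:3,3])@T[:3,:3]*[1,-1,-1]
    return cv2.projectPoints(q.reshape(-1,1,3),np.zeros(3),np.zeros(3),k,d)[0].reshape(-1,2)
E
python3 - <<'E'
from h import *
import pickle
C={n:snap(n,n+'0.png') for n in('side','top')}
pickle.dump(C,open('c0.pkl','wb'))
for n in C: print(n,np.round(C[n]['pose'],3),C[n]['fx'],C[n]['dist_coeffs'])
o=get_obs(); print(o['time_s'],o['position'],np.round(o['eef_rot'],3))
E
```

```text
side [[ 9.50000e-01  2.17000e-01 -2.27000e-01  4.82100e+02]
 [-3.13000e-01  6.05000e-01 -7.32000e-01 -5.99294e+02]
 [-2.10000e-02  7.66000e-01  6.43000e-01  6.34140e+02]
 [ 0.00000e+00  0.00000e+00  0.00000e+00  1.00000e+00]] 500.322392673632 [-0.1448325  0.         0.         0.         0.       ]
top [[-2.400000e-02  9.920000e-01 -1.250000e-01  5.522060e+02]
 [-1.000000e+00 -2.200000e-02  1.900000e-02 -5.939100e+01]
 [ 1.600000e-02  1.260000e-01  9.920000e-01  1.037171e+03]
 [ 0.000000e+00  0.000000e+00  0.000000e+00  1.000000e+00]] 551.2681612892435 [-0.07280413  0.          0.          0.          0.        ]
0.1 [ 222.92446461 -502.09265143  230.32783698] [[ 0.914  0.406 -0.001]
 [ 0.406 -0.914  0.002]
 [-0.    -0.002 -1.   ]]
```

View pics/side0.png

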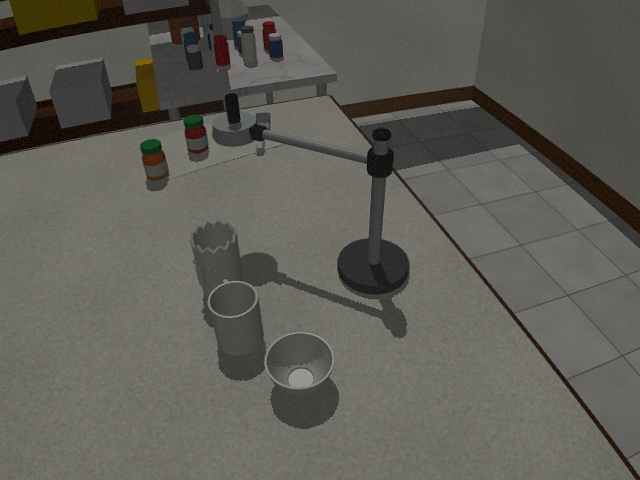

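View pics/top0.png

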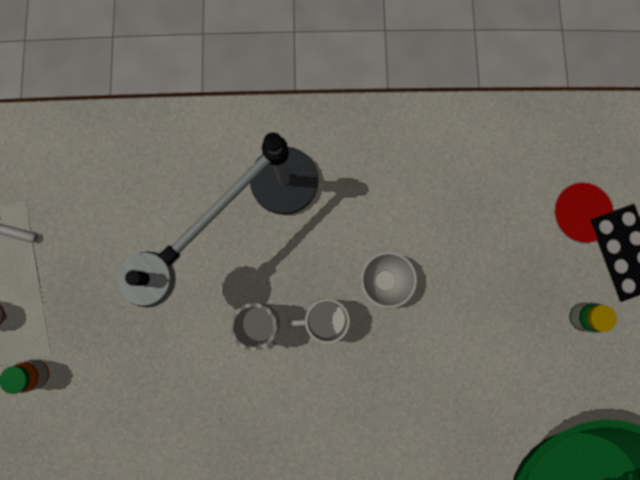

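The side view shows the crown pot's rim at about (216,237), the knob at about (232,105) and the post top at about (381,135). The top view shows the head at (145,278), the crown rim at (255,326), the mug at (327,321), the bowl at (389,280) and the post top at about (274,142). The pot lies to the right of the head, so the arm swings in −y.

```bash
python3 - <<'E'
from h import *
import pickle
from scipy.optimize import least_squares
C=pickle.load(open('c0.pkl','rb'));t,s=C['top'],C['side']
r=lambda *a:print(*[np.round(x,1) if not isinstance(x,str) else x for x in a])
r('head top',atz(t,(145,279),238),'knobtop',atz(t,(132,278),288),atz(s,(232,96),288))
r('posttop',atz(t,(273,138),280),atz(s,(382,132),280),'base',atz(t,(285,181),10),atz(s,(373,264),12))
r('crown',atz(t,(255,326),118),atz(s,(216,237),118),'mug',atz(t,(327,321),90),atz(s,(234,301),90),'bowl',atz(t,(389,280),55),atz(s,(300,361),55))
a=cv2.resize(t['frame'][110:360,110:430],None,fx=2.4,fy=2.4,interpolation=cv2.INTER_CUBIC)
cv2.imwrite('pics/z.png',cv2.convertScaleAbs(a[:,:,::-1],alpha=1.4))
E
```

```text
head top [582.  189.7 238. ] knobtop [581.9 192.  288. ] [583.9 192.9 288. ]
posttop [775.5  -1.6 280. ] [772.1   1.5 280. ] base [770.4  -2.9  10. ] [772.2   3.1  12. ]
crown [505.6  44.1 118. ] [508.3  44.5 118. ] mug [509.8 -75.   90. ] [510.7 -77.9  90. ] bowl [ 577.6 -187.7   55. ] [ 578.3 -188.1   55. ]
```

View pics/z.png

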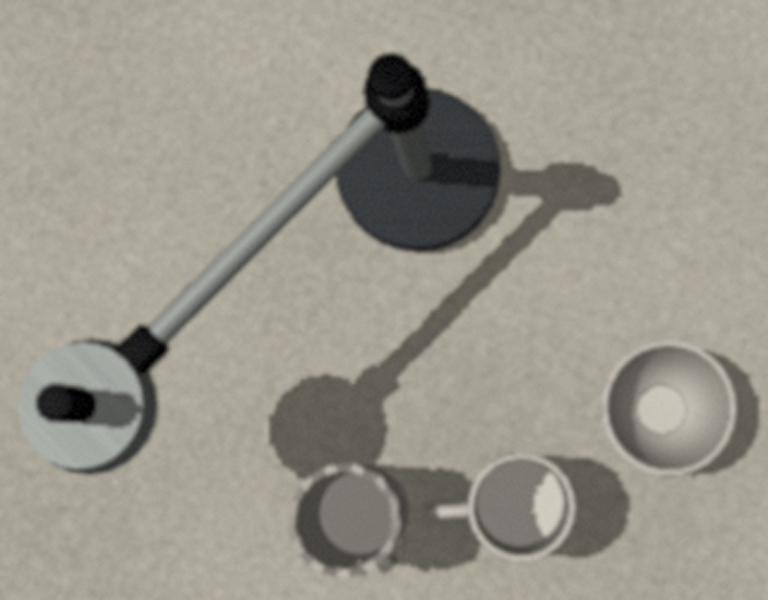

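Request:
arm_command:
  moves:
    - {"tz":-30,"fingers":1}
    - {"tz":-30}
    - {"tz":-30}
    - {"tz":-30}
    - {"tx":12,"ty":-10}
    - {"tx":25,"ty":-20}
    - {"tx":25,"ty":-20}
    - {"tx":25,"ty":-20}
    - {"tx":25,"ty":-20}
    - {"tx":25,"ty":-20}
    - {"tx":25,"ty":-20}
    - {"tx":25,"ty":-20}
  squeeze: 25

```text
validation failed for argument at $.mo...
```

Request:
arm_command:
  moves:
    - {"tx":25,"ty":-20}
    - {"tx":25,"ty":-20}
    - {"tx":25,"ty":-20}
    - {"tx":25,"ty":-20}
    - {"tx":25,"ty":-20}
    - {"tx":25,"ty":-20}
    - {"tx":25,"ty":-20}
    - {"tx":25,"ty":-20}
    - {"tx":25,"ty":-20}
    - {"tx":25,"ty":-20}
    - {"tx":25,"ty":-20}
    - {"tx":25,"ty":-20}

```text
validation failed for argument at $.mo...
```

Request:
arm_command:
  moves:
    - {"tx":25,"ty":-20}
    - {"tx":25,"ty":-20}
    - {"tx":25,"ty":-20}
    - {"tx":12,"ty":-10}
    - {"tx":0}
    - {"tx":0}
    - {"tx":0}

```text
validation failed for argument at $.mo...
```

All three calls were refused, probably because each row needs all five keys. I'll try the first stretch on its own.

Request:
arm_command:
  moves:
    - {"tx":0,"ty":0,"tz":-30,"twist":0,"fingers":1}
    - {"tx":0,"ty":0,"tz":-30,"twist":0,"fingers":1}
    - {"tx":0,"ty":0,"tz":-30,"twist":0,"fingers":1}
    - {"tx":0,"ty":0,"tz":-30,"twist":0,"fingers":1}
    - {"tx":12,"ty":-10,"tz":0,"twist":0,"fingers":1}
    - {"tx":25,"ty":-20,"tz":0,"twist":0,"fingers":1}
    - {"tx":25,"ty":-20,"tz":0,"twist":0,"fingers":1}
    - {"tx":25,"ty":-20,"tz":0,"twist":0,"fingers":1}
    - {"tx":25,"ty":-20,"tz":0,"twist":0,"fingers":1}
    - {"tx":25,"ty":-20,"tz":0,"twist":0,"fingers":1}
    - {"tx":25,"ty":-20,"tz":0,"twist":0,"fingers":1}
    - {"tx":25,"ty":-20,"tz":0,"twist":0,"fingers":1}
  squeeze: 25

```text
time_s: 1.1
position: [333.4, -288.0, 350.9]
eef_rot: [[0.914, 0.406, -0.001], [0.406, -0.914, 0.0], [-0.0, -0.001, -1.0]]
contact_force: [0.1, -0.5, 0.2]
grip_width: 85.4
finger_force: 0.0
```

Request:
arm_command:
  moves:
    - {"tx":25,"ty":-20,"tz":0,"twist":0,"fingers":1}
    - {"tx":25,"ty":-20,"tz":0,"twist":0,"fingers":1}
    - {"tx":25,"ty":-20,"tz":0,"twist":0,"fingers":1}
    - {"tx":25,"ty":-20,"tz":0,"twist":0,"fingers":1}
    - {"tx":25,"ty":-20,"tz":0,"twist":0,"fingers":1}
    - {"tx":25,"ty":-20,"tz":0,"twist":0,"fingers":1}
    - {"tx":25,"ty":-20,"tz":0,"twist":0,"fingers":1}
    - {"tx":25,"ty":-20,"tz":0,"twist":0,"fingers":1}
    - {"tx":25,"ty":-20,"tz":0,"twist":0,"fingers":1}
    - {"tx":25,"ty":-20,"tz":0,"twist":0,"fingers":1}
    - {"tx":25,"ty":-20,"tz":0,"twist":0,"fingers":1}
    - {"tx":25,"ty":-20,"tz":0,"twist":0,"fingers":1}

```text
time_s: 2.1
position: [510.3, 52.6, 350.8]
eef_rot: [[0.914, 0.405, -0.001], [0.405, -0.914, -0.0], [-0.001, -0.0, -1.0]]
contact_force: [0.2, -1.2, -0.5]
grip_width: 85.6
finger_force: 0.0
```

Request:
arm_command:
  moves:
    - {"tx":25,"ty":-20,"tz":0,"twist":0,"fingers":1}
    - {"tx":25,"ty":-20,"tz":0,"twist":0,"fingers":1}
    - {"tx":25,"ty":-20,"tz":0,"twist":0,"fingers":1}
    - {"tx":25,"ty":-20,"tz":0,"twist":0,"fingers":1}
    - {"tx":15,"ty":-12,"tz":0,"twist":0,"fingers":1}
    - {"tx":8,"ty":-5,"tz":0,"twist":0,"fingers":1}
    - {"tx":0,"ty":0,"tz":0,"twist":0,"fingers":1}
    - {"tx":0,"ty":0,"tz":0,"twist":0,"fingers":1}
    - {"tx":0,"ty":0,"tz":0,"twist":0,"fingers":1}

```text
time_s: 2.85
position: [583.0, 188.7, 351.1]
eef_rot: [[0.915, 0.405, -0.001], [0.405, -0.915, -0.001], [-0.001, 0.001, -1.0]]
contact_force: [0.4, -0.4, -0.3]
grip_width: 85.2
finger_force: 0.0
```

Request:
arm_command:
  moves:
    - {"tx":1,"ty":-3,"tz":20,"twist":0,"fingers":1}
    - {"tx":0,"ty":0,"tz":20,"twist":0,"fingers":1}
    - {"tx":0,"ty":0,"tz":20,"twist":0,"fingers":1}
    - {"tx":0,"ty":0,"tz":20,"twist":0,"fingers":1}
    - {"tx":0,"ty":0,"tz":12,"twist":0,"fingers":1}
    - {"tx":0,"ty":0,"tz":9,"twist":0,"fingers":1}
    - {"tx":0,"ty":0,"tz":0,"twist":0,"fingers":1}
    - {"tx":0,"ty":0,"tz":0,"twist":0,"fingers":1}

```text
time_s: 3.52
position: [582.9, 192.1, 250.7]
eef_rot: [[0.915, 0.405, 0.0], [0.405, -0.915, -0.001], [0.0, 0.001, -1.0]]
contact_force: [-0.0, 0.7, 0.7]
grip_width: 85.3
finger_force: 0.0
```

```bash
python3 - <<'E'
from h import *
c=snap('side','s1.png'); a=c['frame'][0:240,100:420]
cv2.imwrite('pics/s1.png',cv2.resize(a,None,fx=2.4,fy=2.4)[:,:,::-1])
o=get_obs(); print(o['position'],o['contact_force'])
E
```

```text
[583.23056241 192.66175888 251.44382103] [0.20895406 0.47066415 0.01110076]
```

View pics/s1.png

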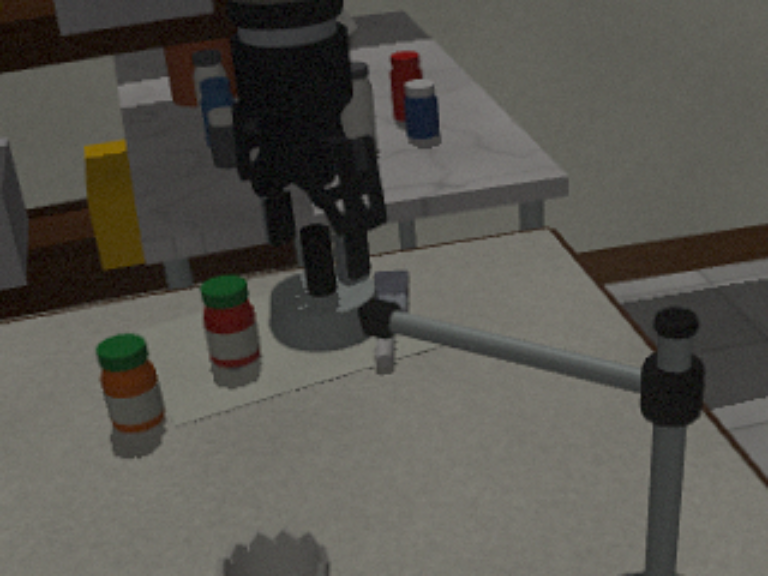

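The knob, at about (318,260) in this crop, stands between the open fingers, and the head hasn't moved. Closing now.

Request:
arm_command:
  moves:
    - {"tx":0,"ty":0,"tz":0,"twist":0,"fingers":0.5}
    - {"tx":0,"ty":0,"tz":0,"twist":0,"fingers":0.3}
    - {"tx":0,"ty":0,"tz":0,"twist":0,"fingers":0.1}
    - {"tx":0,"ty":0,"tz":0,"twist":0,"fingers":0.1}
    - {"tx":0,"ty":0,"tz":0,"twist":0,"fingers":0.1}
    - {"tx":0,"ty":0,"tz":0,"twist":0,"fingers":0.1}
    - {"tx":0,"ty":0,"tz":0,"twist":0,"fingers":0.1}
    - {"tx":0,"ty":0,"tz":0,"twist":0,"fingers":0.1}
    - {"tx":0,"ty":0,"tz":0,"twist":0,"fingers":0.1}
    - {"tx":0,"ty":0,"tz":0,"twist":0,"fingers":0.1}
  squeeze: 25

```text
time_s: 4.4
position: [583.3, 192.7, 250.6]
eef_rot: [[0.914, 0.405, 0.001], [0.405, -0.914, -0.0], [0.001, 0.001, -1.0]]
contact_force: [2.0, -1.5, 2.1]
grip_width: 21.4
finger_force: 26.0
```

```bash
python3 - <<'E'
from h import *
o=get_obs(); R=np.array(o['eef_rot']); p=np.array(o['position']); print(p,o['contact_force'],o['grip_width'],o['finger_force'])
h=np.array([772.,0.5]); 
r=np.hypot(*(p[:2]-h)); a0=np.arctan2(p[1]-h[1],h[0]-p[0]); a1=np.arctan2(44.3-h[1],h[0]-507)
print(r,np.degrees([a0,a1]))
# smooth angle profile, 24 rows
s=np.linspace(0,1,25); s=s*s*(3-2*s); A=a0+(a1-a0)*s
P=h+270*np.c_[-np.cos(A),np.sin(A)]; P+=p[:2]-P[0]
d=np.diff(P,axis=0)@R[:2,:2]; print(np.round(d,1).tolist(),P[-1])
E
```

```text
[583.34079317 192.70681314 250.62810877] [ 1.95688916 -1.50027022  2.08567471] 21.37128005309497 25.952604711055756
269.324628166013 [45.53367058  9.38517039]
[[-0.8, 0.3], [-2.3, 0.9], [-3.7, 1.5], [-4.9, 2.0], [-5.9, 2.6], [-6.8, 3.2], [-7.5, 3.8], [-8.0, 4.4], [-8.3, 5.0], [-8.5, 5.6], [-8.6, 6.0], [-8.4, 6.5], [-8.2, 6.8], [-7.8, 7.0], [-7.3, 7.1], [-6.7, 7.0], [-6.1, 6.8], [-5.4, 6.5], [-4.6, 5.9], [-3.9, 5.2], [-3.1, 4.3], [-2.2, 3.3], [-1.4, 2.1], [-0.5, 0.7]] [506.08720281  44.04707645]
```

Request:
arm_command:
  moves:
    - {"tx":-0.8,"ty":0.3,"tz":0,"twist":0,"fingers":0.1}
    - {"tx":-2.3,"ty":0.9,"tz":0,"twist":0,"fingers":0.1}
    - {"tx":-3.7,"ty":1.5,"tz":0,"twist":0,"fingers":0.1}
    - {"tx":-4.9,"ty":2.0,"tz":0,"twist":0,"fingers":0.1}
    - {"tx":-5.9,"ty":2.6,"tz":0,"twist":0,"fingers":0.1}
    - {"tx":-6.8,"ty":3.2,"tz":0,"twist":0,"fingers":0.1}
    - {"tx":-7.5,"ty":3.8,"tz":0,"twist":0,"fingers":0.1}
    - {"tx":-8.0,"ty":4.4,"tz":0,"twist":0,"fingers":0.1}
    - {"tx":-8.3,"ty":5.0,"tz":0,"twist":0,"fingers":0.1}
    - {"tx":-8.5,"ty":5.6,"tz":0,"twist":0,"fingers":0.1}
    - {"tx":-8.6,"ty":6.0,"tz":0,"twist":0,"fingers":0.1}
    - {"tx":-8.4,"ty":6.5,"tz":0,"twist":0,"fingers":0.1}

```text
time_s: 5.4
position: [530.8, 125.4, 250.5]
eef_rot: [[0.913, 0.407, -0.001], [0.407, -0.913, 0.001], [-0.001, -0.002, -1.0]]
contact_force: [1.9, 2.0, 4.5]
grip_width: 21.6
finger_force: 26.2
```

Request:
arm_command:
  moves:
    - {"tx":-8.2,"ty":6.8,"tz":0,"twist":0,"fingers":0.1}
    - {"tx":-7.8,"ty":7.0,"tz":0,"twist":0,"fingers":0.1}
    - {"tx":-7.3,"ty":7.1,"tz":0,"twist":0,"fingers":0.1}
    - {"tx":-6.7,"ty":7.0,"tz":0,"twist":0,"fingers":0.1}
    - {"tx":-6.1,"ty":6.8,"tz":0,"twist":0,"fingers":0.1}
    - {"tx":-5.4,"ty":6.5,"tz":0,"twist":0,"fingers":0.1}
    - {"tx":-4.6,"ty":5.9,"tz":0,"twist":0,"fingers":0.1}
    - {"tx":-3.9,"ty":5.2,"tz":0,"twist":0,"fingers":0.1}
    - {"tx":-3.1,"ty":4.3,"tz":0,"twist":0,"fingers":0.1}
    - {"tx":-2.2,"ty":3.3,"tz":0,"twist":0,"fingers":0.1}
    - {"tx":-1.4,"ty":2.1,"tz":0,"twist":0,"fingers":0.1}
    - {"tx":-0.5,"ty":0.7,"tz":0,"twist":0,"fingers":0.1}

```text
time_s: 6.4
position: [500.8, 45.6, 250.3]
eef_rot: [[0.913, 0.408, -0.009], [0.408, -0.913, 0.001], [-0.008, -0.005, -1.0]]
contact_force: [-7.4, 3.7, 9.2]
grip_width: 21.9
finger_force: 26.9
```

Request:
arm_command:
  moves:
    - {"tx":0,"ty":0,"tz":0,"twist":0,"fingers":0.1}
    - {"tx":0,"ty":0,"tz":0,"twist":0,"fingers":0.1}
    - {"tx":0,"ty":0,"tz":0,"twist":0,"fingers":0.1}
    - {"tx":0,"ty":0,"tz":0,"twist":0,"fingers":0.1}

```text
time_s: 6.73
position: [500.8, 45.5, 250.3]
eef_rot: [[0.913, 0.408, -0.009], [0.408, -0.913, 0.0], [-0.008, -0.004, -1.0]]
contact_force: [-8.0, 1.6, 9.6]
grip_width: 21.0
finger_force: 26.9
```

The tool was pulled about 5 mm outward along the arm, so the hinge is slightly off my estimate. I'll relax that, release, rise clear and compare in the pictures.

Request:
arm_command:
  moves:
    - {"tx":-2.0,"ty":-1,"tz":0,"twist":0,"fingers":0.1}
    - {"tx":-2,"ty":-1,"tz":0,"twist":0,"fingers":0.1}
    - {"tx":0,"ty":0,"tz":0,"twist":0,"fingers":0.1}
    - {"tx":0,"ty":0,"tz":0,"twist":0,"fingers":0.4}
    - {"tx":0,"ty":0,"tz":0,"twist":0,"fingers":0.7}
    - {"tx":0,"ty":0,"tz":0,"twist":0,"fingers":1}
    - {"tx":0,"ty":0,"tz":0,"twist":0,"fingers":1}
    - {"tx":0,"ty":0,"tz":0,"twist":0,"fingers":1}
    - {"tx":0,"ty":0,"tz":0,"twist":0,"fingers":1}
    - {"tx":0,"ty":0,"tz":0,"twist":0,"fingers":1}

```text
time_s: 7.57
position: [501.0, 44.6, 250.2]
eef_rot: [[0.914, 0.406, -0.0], [0.406, -0.914, -0.0], [-0.0, -0.0, -1.0]]
contact_force: [-0.2, -0.1, -0.8]
grip_width: 85.3
finger_force: 0.0
```

Request:
arm_command:
  moves:
    - {"tx":0,"ty":0,"tz":-15,"twist":0,"fingers":1}
    - {"tx":0,"ty":0,"tz":-25,"twist":0,"fingers":1}
    - {"tx":0,"ty":0,"tz":-25,"twist":0,"fingers":1}
    - {"tx":0,"ty":0,"tz":-25,"twist":0,"fingers":1}
    - {"tx":-10,"ty":10,"tz":-10,"twist":0,"fingers":1}
    - {"tx":-20,"ty":20,"tz":0,"twist":0,"fingers":1}
    - {"tx":-20,"ty":20,"tz":0,"twist":0,"fingers":1}
    - {"tx":-20,"ty":20,"tz":0,"twist":0,"fingers":1}
    - {"tx":-20,"ty":20,"tz":0,"twist":0,"fingers":1}
    - {"tx":-20,"ty":20,"tz":0,"twist":0,"fingers":1}
    - {"tx":-20,"ty":20,"tz":0,"twist":0,"fingers":1}
    - {"tx":-10,"ty":10,"tz":0,"twist":0,"fingers":1}

```text
time_s: 8.57
position: [428.2, -144.3, 350.3]
eef_rot: [[0.916, 0.4, -0.001], [0.4, -0.916, -0.002], [-0.002, 0.002, -1.0]]
contact_force: [-0.4, -0.5, -0.6]
grip_width: 85.7
finger_force: 0.0
```

```bash
python3 - <<'E'
from h import *
import pickle
C={n:snap(n,n+'1.png') for n in('side','top')}
pickle.dump(C,open('c1.pkl','wb'))
f=lambda a:cv2.convertScaleAbs(cv2.resize(a,None,fx=3,fy=3,interpolation=cv2.INTER_CUBIC)[:,:,::-1],alpha=1.4)
im=np.zeros((600,800,3),np.uint8)
a=f(C['top']['frame'][180:380,180:310]); b=f(C['side']['frame'][130:330,150:286]); im[:,:390]=a; im[:,392:800]=b[:,:408]
cv2.imwrite('pics/m1.png',im); print(get_obs()['position'])
E
```

```text
[ 428.6736793  -143.70478115  350.20875405]
```

View pics/m1.png

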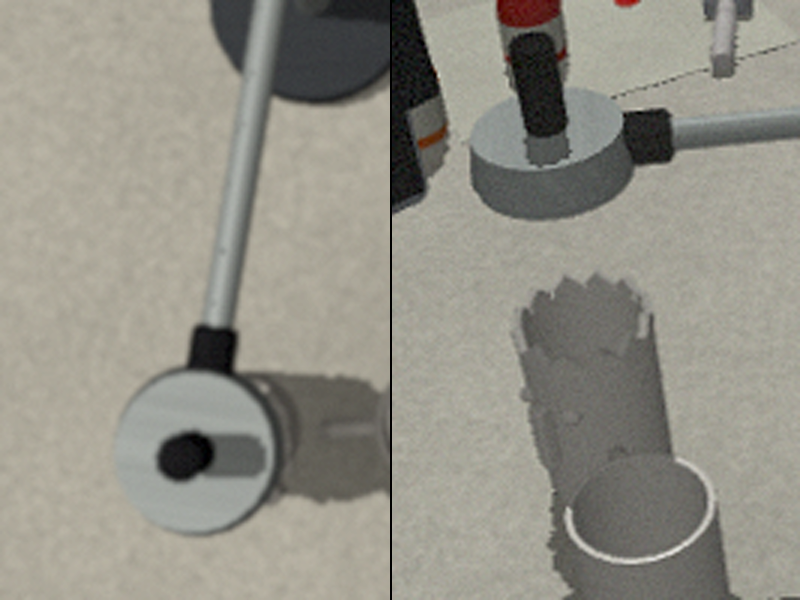

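The left half (top view) shows the head's top disc centred at crop (195,450), covering the pot, with the knob top at about (178,458). The right half (side view) has the head top at about (547,129) above the crown rim at about (585,315).

```bash
python3 - <<'E'
from h import *
import pickle
C=pickle.load(open('c1.pkl','rb'));t,s=C['top'],C['side']; C0=pickle.load(open('c0.pkl','rb'))
print('head',atz(t,(180+195/3,180+450/3),240),atz(s,(150+155/3,130+129/3),240),'knobtop',atz(t,(180+178/3,180+458/3),288),atz(s,(150+(535-392)/3,130+40/3),288))
def ring(c,z,ctr,r): 
    a=np.linspace(0,2*np.pi,73); return proj(c,np.c_[ctr[0]+r*np.cos(a),ctr[1]+r*np.sin(a),0*a+z])
def crop(c,rings,x,y,w,h,k=4):
    im=cv2.convertScaleAbs(cv2.resize(c['frame'][y:y+h,x:x+w],None,fx=k,fy=k,interpolation=cv2.INTER_CUBIC)[:,:,::-1],alpha=1.4)
    for q,col in rings: cv2.polylines(im,[np.round(((q-[x,y])+.5)*k).astype(int)],True,col,1,cv2.LINE_AA)
    return im
H=(505,44);P=(507,44.3);R,G=(0,0,255),(0,255,0)
ims=[crop(C0['top'],[(ring(C0['top'],122,P,38),R),(ring(C0['top'],0,P,38),G)],205,280,100,100),
 crop(C0['side'],[(ring(C0['side'],122,P,38),R),(ring(C0['side'],0,P,38),G)],165,210,100,100),
 ]
ims2=[crop(t,[(ring(t,240,H,42),R),(ring(t,288,H,11),G)],195,280,100,100)[:200*2],
 crop(s,[(ring(s,240,H,42),R),(ring(s,288,H,11),G),(ring(s,210,H,42),R)],155,120,100,100)]
im=np.vstack([np.hstack(ims),np.hstack(ims2)]); cv2.imwrite('pics/o.png',cv2.resize(im,(600,600),interpolation=cv2.INTER_AREA))
E
```

```text
head [506.46705457  44.73631008 240.        ] [505.54439084  47.35649051 240.        ] knobtop [505.84166916  46.09977954 288.        ] [507.91532492  50.14698492 288.        ]
```

View pics/o.png

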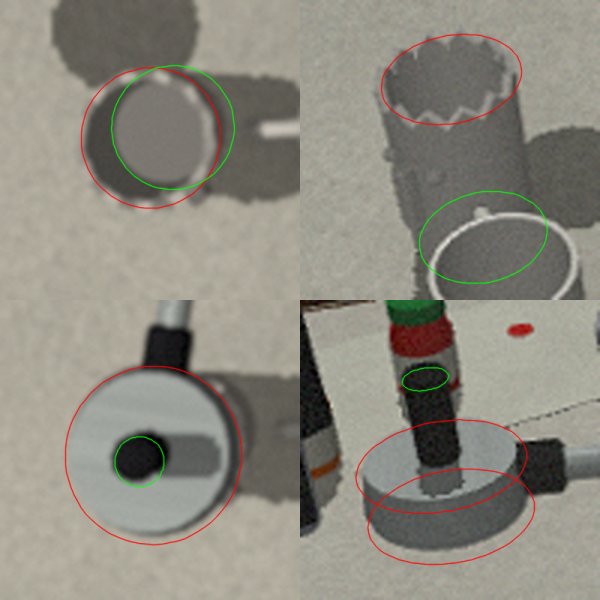

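The head and the pot agree to within about 2 mm in both views, so the residual is at the calibration limit. The pots are untouched and the gripper is clear.

```bash
python3 -c "
from bench import close_job; print(close_job())"
```

```text
the job is handed in; nothing more can be done
None
```

The lamp head hangs over the crown pot, centred to within about 2 mm as measured in both camera views; the pots were left where they stood, the gripper is clear, and the job was handed in after about 9 s of robot time.

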